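Nudge the flange plate onto the weld fixture's locating pins

TASK

Nudge the steel flange plate sideways across the weld fixture with the fingertips until its two small holes drop over the fixture's two locating pins and it lies flat and fully down on the fixture's bed. Only push it: never lift it or tip it up, and leave the tube stub, magnet and jar beside the fixture where they are. Finish with the hand clear of everything.

Things in the scene. Friction and masses are not known exactly. Their poses are not given: they have to be found in the camera images.
- fixture: Dark steel weld fixture, fixed, 220 (x) by 260 (y) mm. Origin: centre of its underside on the bench; x points away from the robot, z up. x = -110 to -23 mm is a raised ledge, top at z = 24 mm; x = -23 to +110 mm is the bed, top at z = 16 mm. White scribed lines: along x at y = +-87 mm (2 mm outside the seated plate's ends) and, at the bed's sides, short ones along y at x = +40 mm, in line with the pins.
- seat (a point): Point on the bed (16 mm above the bench) under the centre of the fully seated plate, at fixture x = +35, y = 0 mm (play about 2 mm). The seated plate's sides are parallel to the fixture's and its near edge is 3 mm beyond the ledge; its top, at 22 mm, is 2 mm below the ledge's.
- pin0 (a point): Centre of the tip of the steel pin at fixture x = +40, y = +50 mm, 24 mm above the bench, level with the ledge. The pin stands 8 mm out of the bed: 10 mm diameter for 5 mm, then tapering to a flat 6 mm tip. The plate hides both pins at the start.
- pin1 (a point): The same for the other pin, at fixture x = +40, y = -50 mm.
- flange: Loose bright steel plate, 110 (x) by 170 (y) by 6 mm, 0.55 to 0.9 kg, with a 41 mm bore in the middle and two 14 mm holes at x = +5, y = +-50 mm. Origin: centre of its underside; x roughly along the fixture's. It starts level on the ledge and the pin tips (underside at 24 mm), 16 to 34 mm short of its seat in fixture x, up to 22 mm off to either side in y and up to 0.18 rad askew.
- flange_hole0 (a point): Centre of the mouth (top face) of the hole at plate y = +50 mm; it goes over pin0.
- flange_hole1 (a point): Centre of the mouth (top face) of the hole at plate y = -50 mm; it goes over pin1.
- stub: Bystander: upright steel tube stub, 48 mm diameter, 55 mm tall, on the bench about 220 mm to the +y side of the fixture's centre. Origin: centre of its underside.
- magnet: Bystander: upright welding magnet with red side plates, 70 by 24 by 70 mm tall, on the bench about 220 mm to the -y side of the fixture's centre. Origin: centre of its underside.
- jar: Bystander: closed jar, 50 mm diameter, 70 mm tall, on the bench about 220 mm to the +y side of the fixture, farther from the robot than the stub. Origin: centre of its underside.
Mind the look-alikes: they are no part of the job. Of the things that look like the flange, the middle-sized one is meant.

How it is judged:
By the outcome, as a careful person would: the job done as asked, in the order asked, and still so for the second after the job is handed in, with the robot touching nothing.
It also fails if it takes over 58 s, if anything falls off the work surface, if the arm or the gripper's body presses on something with over 40 N, if the wrist force passes 120 N, or if a joint passes its speed limit or range.

ROBOT

A 6-joint arm with a two-finger parallel gripper is mounted at the origin on the work surface. World frame = base frame: x ahead of the robot, y to its left, z up, the work surface at z = 0. Lengths are in mm, angles in rad, forces in N, time in s.
With the tool pointing down it reaches from about 425 to 1125 mm from the base axis. Payload 14.9 kg.
Tool frame: the origin (TCP) lies at the very end of the fingers, on their centre line; the grasp point (between the pads) lies 19 mm behind it; z points along the fingers, y is the direction in which the jaws open and shut (so a half turn about z gives the same grasp; the last joint's range is limited). The gripper opens to 91 mm and grips with 3 to 60 N. Pads are 32 mm wide; open, the fingers measure 118 mm over their backs; the gripper's body (76 mm by 178 mm) begins 60 mm behind the grasp point.
Start: joints at [1.278, 0.379, 1.734, -0, 1.028, -0.033], TCP at [179.828, 676.52, 213.932] pointing down, gripper open.
Joint ranges: [-2.77, 2.77], [-0.74, 2.19], [0, 2.66], [-1.06, 4.2], [0.31, 2.87], [-3.08, 3.08]. Speed limits (rad/s): [1.89, 1.89, 2.39, 3.14, 3.14, 3.14].

INTERFACE

Orientations are given as [roll, pitch, yaw] about the fixed x, y, z axes, in that order (R = Rz(yaw) Ry(pitch) Rx(roll)).
In Python, from bench import get_obs, get_image, camera_params, hand_in gives the robot as it stands. The module is installed in compiled form; this text tells all that it offers.
- The arm moves only by the tool jog_arm, never from a script. Its argument "series" is a list that holds one entry, the list of rows, each a list of 7 numbers: the shift along the tool's x, y, z in cm, then the turn, a rotation vector about the tool's x, y, z in units of 5 degrees (1.0 is 5 degrees), then the gripper command: -1 is shut, 1 is fully open, values between are in proportion. A call has 1 to 8 rows; each row shifts and turns the pose as measured when the row begins, along the tool's axes as they then stand; what a row does not reach is not made up. A row lasts 1/10 s, in which the tool goes at most 50 mm and 8.59 degrees, less where a joint would pass 70% of its speed; a pose out of reach is approached as far as the arm can. A call is refused whole if a number of a shift passes 5 or a number of a turn 1, either way. A call with a gripper value outside its range is refused whole. The fingers move at their own pace and stop on an object; the grip force is fixed at half the most. Time passes only in rows, so rows that do not move let the fingers close. It gives the time, the measured TCP pose, the force and the opening at its end, in the units of the state.
- get_obs(): the state, without advancing time (a new reading comes with each control period).
- get_image(name): name is "side" or "top" or "wrist"; returns the picture (384x512x3 uint8, red, green, blue); there is no depth.
- camera_params(name): a dict with "fovy" (degrees; the focal length in pixels is half the picture's height over the tangent of half this angle, whatever the lens; pixels are square), "cx", "cy" (the principal point, pixels), "extrinsics" (4x4, takes a point from camera to world coordinates); the wrist camera has in their place "hand_eye" (4x4, takes a point from camera to tool coordinates, whose origin is the TCP and whose axes are the flange's). Camera axes: x right, y down, z forward; pixel columns grow to the right and rows downward; lengths in mm; the calibration is good to about 2 mm. The wrist camera is an equidistant fisheye: a pixel r from the principal point sees the ray r / f radians off the axis. A picture is of the moment at which its call begins: read the wrist's pose just before it. camera_params takes no time and is no camera call.
- hand_in(): hands the job in, once; it reports no verdict.
The state is a dict: "time_s": time; "q": joint angles; "dq": joint speeds; "effort": joint torques, N m; "tool_pos": TCP position; "eef_rot": TCP orientation; "contact_force": force on the tool from outside, world axes, zero at the start; "ft_torque": the same for the moment, N m; "width": opening from 0.0 (shut) to 1.0 (fully open).
Only numpy, scipy, OpenCV 4.12 (cv2) and the standard library are available. Lean on these libraries where they do the work, as an engineer would, in place of code of your own. Each camera call takes 0.05 s, during which the arm holds its last target.

## Working session

There is one attempt and no reset: what is moved stays moved. The work goes in short steps, Python scripts to look and compute and a tool call to move; the robot and the scene stay as the last step left them, time stands still between calls to the robot, and variables do not carry over. Pictures are saved under pics/ and viewed, and the job is handed in when it is done.

Besides the shell and the picture viewer there is one more tool, called after ">>>" as name(argument=value, ...) on one line, values as JSON. jog_arm: Moves the arm, as the interface text tells. Its arguments: {"type":"object","properties":{"series":{"type":"array"}},"required":["series"]}

```bash
mkdir -p pics; cat > h.py <<'E'
import numpy as np,cv2
from bench import get_obs,get_image,camera_params
def save(n,f):
    im=get_image(n); cv2.imwrite('pics/'+f,im[:,:,::-1]); return im
def cam(n):
    p=camera_params(n); f=192/np.tan(np.radians(p['fovy'])/2); return p,f
def ray(n,uv,z):
    p,f=cam(n);T=np.array(p['extrinsics'])
    d=T[:3,:3]@np.array([(uv[0]-p['cx'])/f,(uv[1]-p['cy'])/f,1]);o=T[:3,3]
    return o+d*(z-o[2])/d[2]
def proj(n,P):
    p,f=cam(n);T=np.linalg.inv(np.array(p['extrinsics']));c=T[:3,:3]@np.array(P)+T[:3,3]
    return np.array([p['cx']+f*c[0]/c[2],p['cy']+f*c[1]/c[2]])
E
python3 - <<'E'
from h import *
np.set_printoptions(suppress=True,precision=3)
o=get_obs();print(o)
for n in('top','side','wrist'):
    save(n,n+'0.png');print(n,camera_params(n))
E
```

```text
{'time_s': 0.0, 'q': array([ 1.278,  0.379,  1.735,  0.   ,  1.029, -0.033]), 'dq': array([ 0.   , -0.001,  0.003,  0.   ,  0.001, -0.   ]), 'effort': array([  0.   , -76.373, -43.435,   0.065,   0.042,  -0.   ]), 'tool_pos': array([179.724, 676.141, 213.284]), 'eef_rot': array([-3.14 , -0.   ,  2.882]), 'contact_force': array([-0.053, -0.937,  0.236]), 'ft_torque': array([-0.03 , -0.018, -0.006]), 'width': 1.0013145976051088}
top {'fovy': 57.29263429760245, 'cx': 253.32108202507618, 'cy': 188.0355225835516, 'extrinsics': array([[ -0.019,  -0.996,   0.082, 547.236],
       [ -1.   ,   0.02 ,   0.015,  70.591],
       [ -0.017,  -0.081,  -0.997, 861.959],
       [  0.   ,   0.   ,   0.   ,   1.   ]])}
side {'fovy': 54.823571114009084, 'cx': 256.3082007627617, 'cy': 192.60432854434072, 'extrinsics': array([[   0.791,   -0.404,    0.459,  202.461],
       [  -0.611,   -0.525,    0.592, -472.24 ],
       [   0.001,   -0.749,   -0.662,  633.92 ],
       [   0.   ,    0.   ,    0.   ,    1.   ]])}
wrist {'fovy': 65.70646984690485, 'cx': 257.558434290321, 'cy': 191.27053935341752, 'hand_eye': array([[   0.   ,   -0.972,   -0.234,   65.145],
       [   1.   ,   -0.   ,    0.001,    0.377],
       [  -0.001,   -0.234,    0.972, -169.941],
       [   0.   ,    0.   ,    0.   ,    1.   ]])}
```

View pics/top0.png

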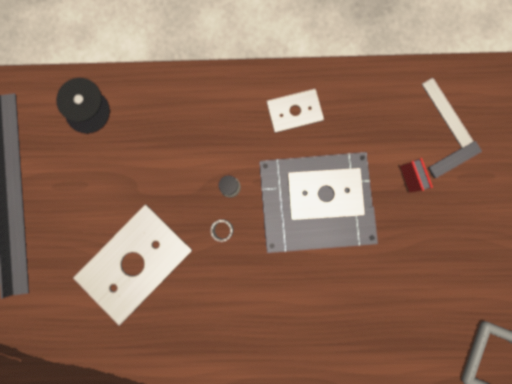

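View pics/side0.png

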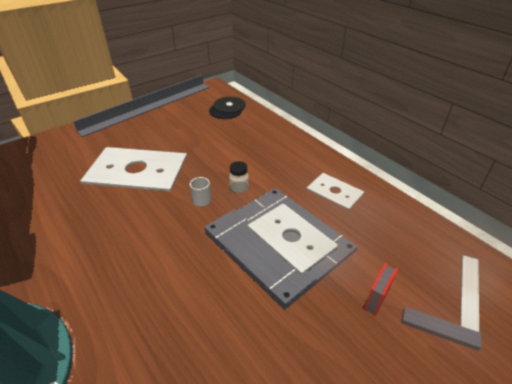

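View pics/wrist0.png

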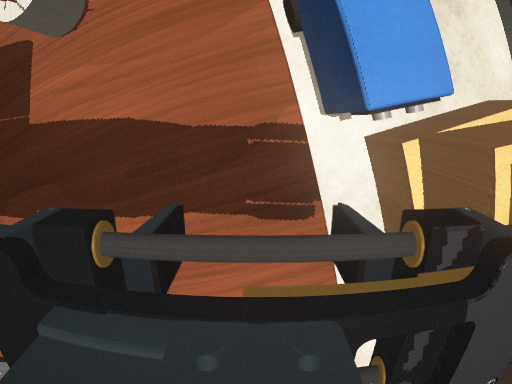

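```bash
python3 - <<'E'
import cv2
a=cv2.imread('pics/top0.png')[130:270,190:450];cv2.imwrite('pics/top0z.png',cv2.resize(a,None,fx=3,fy=3,interpolation=2))
a=cv2.imread('pics/side0.png')[180:310,195:365];cv2.imwrite('pics/side0z.png',cv2.resize(a,None,fx=4,fy=4,interpolation=2))
E
```

```text
(no output)
```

View pics/top0z.png

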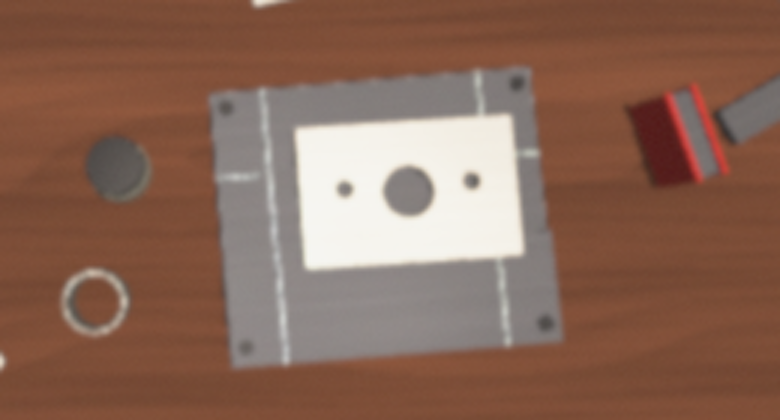

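View pics/side0z.png

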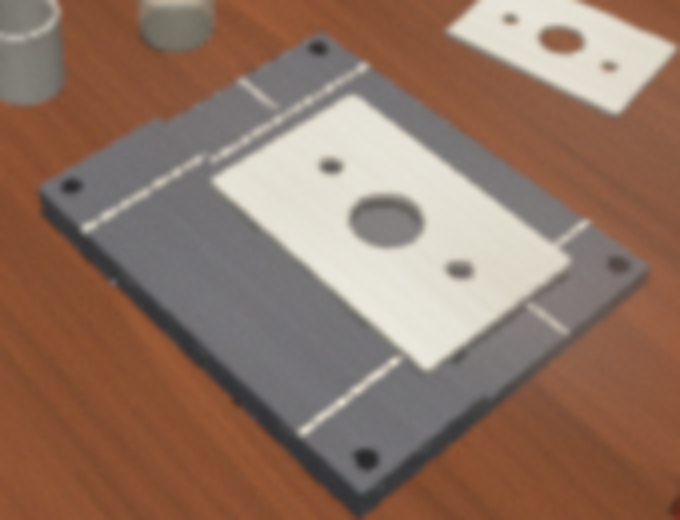

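```bash
cat > m.py <<'E'
from h import *
def lineq(pts): 
    vx,vy,x,y=cv2.fitLine(np.array(pts,np.float32),cv2.DIST_HUBER,0,.01,.01).ravel();return np.array([x,y]),np.array([vx,vy])
def rays(n,c,z): return np.array([ray(n,p,z)[:2] for p in c])
def fit(src,dst):
    s=src-src.mean(0);d=dst-dst.mean(0)
    a=np.arctan2((s[:,0]*d[:,1]-s[:,1]*d[:,0]).sum(),(s*d).sum())
    R=np.array([[np.cos(a),-np.sin(a)],[np.sin(a),np.cos(a)]]);t=dst.mean(0)-R@src.mean(0)
    return a,t,np.linalg.norm((src@R.T+t)-dst,axis=1)
def plate(n,im,z=30,roi=None):
    k=6;g=cv2.resize(cv2.cvtColor(im,cv2.COLOR_RGB2GRAY),None,fx=k,fy=k,interpolation=cv2.INTER_CUBIC)
    m=(g>165).astype(np.uint8)
    x0,y0,x1,y1=[v*k for v in roi];mm=np.zeros_like(m);mm[y0:y1,x0:x1]=m[y0:y1,x0:x1]
    mm=cv2.morphologyEx(mm,cv2.MORPH_OPEN,np.ones((37,37),np.uint8)) 
    cs,h=cv2.findContours(mm,cv2.RETR_CCOMP,cv2.CHAIN_APPROX_NONE)
    i=max(range(len(cs)),key=lambda j:cv2.contourArea(cs[j]))
    out=(cs[i][:,0]+.5)/k-.5
    W=rays(n,out,z).astype(np.float32)
    r=cv2.minAreaRect(W)
    holes=[]
    for j in range(len(cs)):
        if h[0][j][3]==i and cv2.contourArea(cs[j])>150:
            e=(cs[j][:,0]+.5)/k-.5; holes.append((rays(n,e,z).mean(0),cv2.contourArea(cs[j])))
    return r,holes,W
E
python3 - <<'E'
from m import *
np.set_printoptions(suppress=True,precision=2)
im=cv2.imread('pics/top0.png')[:,:,::-1].copy()
r,h,W=plate('top',im,30,(262,155,375,235));print(r,h)
# fixture picks from zoom/3+offset: outer top corners
off=np.array([190,130])
P=lambda a:(np.array(a)+.5)/3-.5+off
px=P([[210,95],[531,68],[562,341],[233,367]])
w=np.array([ray('top',p,z)[:2] for p,z in zip(px,[16,16,24,24])])
src=np.array([[110,130],[110,-130],[-110,-130],[-110,130]],float)
print('corners',w,fit(src,w))
px=P([[263,90],[478,71],[507,344],[286,362],[238,177],[530,153]])
src=np.array([[110,87],[110,-87],[-110,-87],[-110,87],[40,112],[40,-120]],float)
w=np.array([ray('top',p,z)[:2] for p,z in zip(px,[16,16,24,24,16,16])]);print('scribe',fit(src,w))
im=cv2.imread('pics/side0.png')[:,:,::-1].copy()
r,h,W=plate('side',im,30,(245,198,342,275));print('side',r,h)
P=lambda a:(np.array(a)+.5)/4-.5+np.array([195,180])
px=P([[322,33],[650,265],[357,490],[40,193]])
w=np.array([ray('side',p,z)[:2] for p,z in zip(px,[16,16,24,24])])
src=np.array([[110,130],[110,-130],[-110,-130],[-110,130]],float)
print('side corners',fit(src,w))
E
```

```text
((598.855224609375, -87.33100891113281), (115.73143005371094, 174.98976135253906), 2.409165382385254) [(array([602.08, -37.52]), 519.5), (array([ 606.71, -137.48]), 683.0), (array([599.36, -87.89]), 7384.5)]
corners [[ 681.24   67.08]
 [ 697.64 -192.41]
 [ 479.67 -204.33]
 [ 463.99   53.45]] (np.float64(0.060556734462534914), array([580.63, -69.05]), array([1.36, 0.71, 1.5 , 1.18]))
scribe (np.float64(0.059332239970498676), array([581.39, -69.1 ]), array([1.65, 0.39, 1.72, 0.92, 0.98, 2.02]))Traceback (most recent call last):
  File "<stdin>", line 16, in <module>
  File "m.py", line 23, in plate
    e=(cs[j][:,0]+.5)/k-.5; holes.append((rays(n,e,z).mean(0),cv2.contourArea(cs[j])))
                                          ~~~~^^^^^^^
  File "m.py", line 4, in rays
    def rays(n,c,z): return np.array([ray(n,p,z)[:2] for p in c])
                                      ~~~^^^^^^^
  File "h.py", line 8, in ray
    p,f=cam(n);T=np.array(p['extrinsics'])
        ~~~^^^
  File "h.py", line 6, in cam
    p=camera_params(n); f=192/np.tan(np.radians(p['fovy'])/2); return p,f
ValueError: time passes only in moves, steps and waits
```

```bash
python3 - <<'E'
from bench import camera_params
import pickle
pickle.dump({n:camera_params(n) for n in('top','side','wrist')},open('cam.pkl','wb'))
E
python3 - <<'E'
s=open('h.py').read()
s=s.replace("from bench import get_obs,get_image,camera_params","from bench import get_obs,get_image\nimport pickle\n_C=pickle.load(open('cam.pkl','rb'))")
s=s.replace("camera_params(n)","_C[n]")
open('h.py','w').write(s)
E
python3 - <<'E'
from m import *
np.set_printoptions(suppress=True,precision=2)
im=cv2.imread('pics/side0.png')[:,:,::-1].copy()
r,h,W=plate('side',im,30,(245,198,342,275));print('side',r,h)
P=lambda a:(np.array(a)+.5)/4-.5+np.array([195,180])
px=P([[322,33],[650,265],[357,490],[40,193]])
w=np.array([ray('side',p,z)[:2] for p,z in zip(px,[16,16,24,24])])
src=np.array([[110,130],[110,-130],[-110,-130],[-110,130]],float)
print('side corners',fit(src,w))
E
```

```text
side ((598.4759521484375, -87.38101196289062), (115.82756805419922, 171.81773376464844), 2.732790231704712) [(array([ 603.66, -138.38]), 880.5), (array([596.39, -88.38]), 7100.0), (array([598.77, -38.56]), 644.0)]
side corners (np.float64(0.06530104823297204), array([578.36, -69.76]), array([1.95, 1.16, 4.46, 3.64]))
```

```bash
cat > plan.py <<'E'
import numpy as np,sys,json
from scipy.spatial.transform import Rotation as Ro
from h import get_obs
def plan(target,yaw,step=35,grip=1,nmax=8):
    """target xyz mm, straight, tool kept vertical; prints rows (tool axes, cm, 5deg)"""
    o=get_obs();p=np.array(o['tool_pos']);R=Ro.from_euler('xyz',o['eef_rot'])
    G=Ro.from_euler('xyz',[np.pi,0,yaw]);T=np.array(target,float)
    rv=(R.inv()*G).as_rotvec();n=int(np.ceil(max(np.linalg.norm(T-p)/step,np.abs(rv).max()/np.radians(5),1)))
    rows=[];q=p.copy();Q=R;dr=np.round(rv/n/np.radians(5),2)
    for i in range(n):
        d=Q.inv().apply(p+(T-p)*(i+1)/n-q)/10;d=np.round(d,2)
        q=q+Q.apply(d*10);Q=Q*Ro.from_rotvec(dr*np.radians(5));rows.append(list(map(float,d))+list(map(float,dr))+[grip])
    print('n',n,'time',o['time_s'],'pos',np.round(p,1),'yaw',np.round(o['eef_rot'],3))
    for r in rows[:nmax]: print(json.dumps(r),end=',\n')
E
python3 -c "
from plan import *
plan((520,300,215),2.2,40)"
```

```text
n 13 time 0.15 pos [179.7 676.2 213.4] yaw [-3.141 -0.     2.882]
[-3.27, -2.12, -0.01, -0.0, 0.0, 0.6, 1],
[-3.38, -1.96, -0.01, -0.0, 0.0, 0.6, 1],
[-3.48, -1.77, -0.01, -0.0, 0.0, 0.6, 1],
[-3.56, -1.58, -0.01, -0.0, 0.0, 0.6, 1],
[-3.65, -1.4, -0.01, -0.0, 0.0, 0.6, 1],
[-3.71, -1.21, -0.01, -0.0, 0.0, 0.6, 1],
[-3.77, -1.0, -0.01, -0.0, 0.0, 0.6, 1],
[-3.82, -0.82, -0.01, -0.0, 0.0, 0.6, 1],
```

>>> jog_arm(series=[[[-3.3,-2.1,0,0,0,0.6,0.2],[-3.4,-2.0,0,0,0,0.6,0.2],[-3.5,-1.8,0,0,0,0.6,0.2],[-3.6,-1.6,0,0,0,0.6,0.2],[-3.6,-1.4,0,0,0,0.6,0.2],[-3.7,-1.2,0,0,0,0.6,0.2],[-3.8,-1.0,0,0,0,0.6,0.2],[-3.8,-0.8,0,0,0,0.6,0.2]]])

```text
time_s: 0.95
tool_pos: [392.0, 436.7, 211.9]
eef_rot: [-3.139, 0.0, 2.453]
contact_force: [-0.1, 0.7, 0.5]
width: 0.599
```

```bash
python3 -c "
from plan import *
plan((580,50,190),1.631,45,0.2)"
```

```text
n 10 time 0.95 pos [392.  436.7 211.9] yaw [-3.139  0.     2.453]
[-3.91, -1.79, 0.22, -0.0, 0.0, 0.94, 0.2],
[-4.04, -1.47, 0.23, -0.0, 0.0, 0.94, 0.2],
[-4.15, -1.13, 0.22, -0.0, 0.0, 0.94, 0.2],
[-4.23, -0.78, 0.22, -0.0, 0.0, 0.94, 0.2],
[-4.27, -0.44, 0.23, -0.0, 0.0, 0.94, 0.2],
[-4.3, -0.09, 0.22, -0.0, 0.0, 0.94, 0.2],
[-4.29, 0.27, 0.22, -0.0, 0.0, 0.94, 0.2],
[-4.26, 0.62, 0.23, -0.0, 0.0, 0.94, 0.2],
```

>>> jog_arm(series=[[[-3.9,-1.8,0.2,0,0,0.95,0.2],[-4.0,-1.5,0.2,0,0,0.95,0.2],[-4.1,-1.1,0.2,0,0,0.95,0.2],[-4.2,-0.8,0.2,0,0,0.95,0.2],[-4.3,-0.4,0.2,0,0,0.95,0.2],[-4.3,-0.1,0.2,0,0,0.95,0.2],[-4.3,0.3,0.2,0,0,0.95,0.2],[-4.3,0.6,0.2,0,0,0.95,0.2]]])

```text
time_s: 1.75
tool_pos: [542.2, 112.8, 195.9]
eef_rot: [-3.141, 0.001, 1.764]
contact_force: [-0.2, 0.9, 0.3]
width: 0.602
```

```bash
python3 -c "
from plan import *
plan((600,-170,190),1.631,45,0.2)"
```

```text
n 7 time 1.75 pos [542.2 112.8 195.9] yaw [-3.141e+00  1.000e-03  1.764e+00]
[-4.12, 0.03, 0.09, -0.0, 0.0, 0.22, 0.2],
[-4.12, 0.12, 0.09, -0.0, 0.0, 0.22, 0.2],
[-4.12, 0.19, 0.08, -0.0, 0.0, 0.22, 0.2],
[-4.12, 0.27, 0.09, -0.0, 0.0, 0.22, 0.2],
[-4.11, 0.35, 0.09, -0.0, 0.0, 0.22, 0.2],
[-4.1, 0.43, 0.09, -0.0, 0.0, 0.22, 0.2],
[-4.09, 0.51, 0.09, -0.0, 0.0, 0.22, 0.2],
```

>>> jog_arm(series=[[[-4.1,0,0.1,0,0,0.22,0.2],[-4.1,0.1,0.1,0,0,0.22,0.2],[-4.1,0.2,0.1,0,0,0.22,0.2],[-4.1,0.3,0.1,0,0,0.22,0.2],[-4.1,0.35,0.1,0,0,0.22,0.2],[-4.1,0.4,0.1,0,0,0.22,0.2],[-4.1,0.5,0.1,0,0,0.22,0.2],[0,0,0,0,0,0,0.2]]])

```text
time_s: 2.55
tool_pos: [599.5, -186.4, 188.3]
eef_rot: [3.142, 0.001, 1.616]
contact_force: [-0.6, 0.7, 0.3]
width: 0.6
```

```bash
python3 - <<'E'
from h import *
o=get_obs();im=save('wrist','w1.png');np.savez('w1.npz',p=o['tool_pos'],r=o['eef_rot'])
cv2.imwrite('pics/w1z.png',cv2.resize(im[:,:,::-1],(800,600),interpolation=2));print(o)
E
```

```text
{'time_s': 2.55, 'q': array([-3.37942284e-01,  2.98797890e-01,  1.89814267e+00, -1.64375092e-03,
        9.44101460e-01, -3.82675770e-01]), 'dq': array([ 0.02856704, -0.01371636,  0.03613521,  0.0141722 ,  0.006955  ,
        0.0204178 ]), 'effort': array([ -3.41580883, -65.62007189, -41.77302361,  -0.14520627,
         0.07131329,  -0.57937151]), 'tool_pos': array([ 599.48466975, -186.35531389,  188.28638155]), 'eef_rot': array([3.14157979e+00, 1.44094781e-03, 1.61649345e+00]), 'contact_force': array([-0.56487232,  0.73019945,  0.30627195]), 'ft_torque': array([-0.08087533, -0.00656693,  0.02101572]), 'width': 0.6001001578981837}
```

View pics/w1z.png

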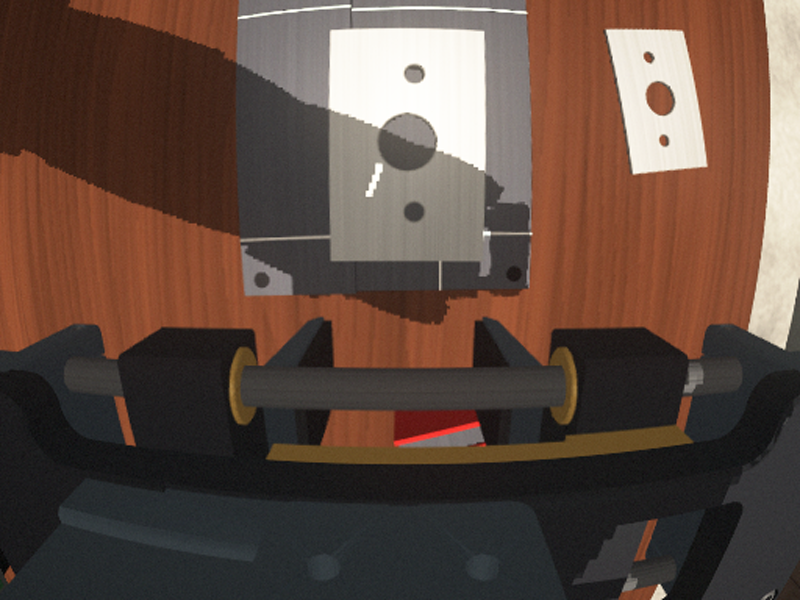

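```bash
cat >> m.py <<'E'
from scipy.spatial.transform import Rotation as Ro
def wray(pose,uv,z):
    c=_W;f=192/np.tan(np.radians(c['fovy'])/2)
    d=np.array([uv[0]-c['cx'],uv[1]-c['cy']]);r=np.linalg.norm(d);t=r/f
    v=np.array([*(d/r*np.sin(t)),np.cos(t)]);H=np.array(c['hand_eye'])
    R=Ro.from_euler('xyz',pose['r']).as_matrix()
    o=R@H[:3,3]+pose['p'];v=R@H[:3,:3]@v
    return (o+v*(z-o[2])/v[2])[:2]
import h as _h
_W=_h._C['wrist']
def infix(P,a,t):
    R=np.array([[np.cos(a),-np.sin(a)],[np.sin(a),np.cos(a)]]);return (np.atleast_2d(P)-t)@R
E
python3 - <<'E'
from m import *
np.set_printoptions(suppress=True,precision=2)
pose=np.load('w1.npz');k=1.5625
W=lambda pts,z:np.array([wray(pose,(np.array(p)+.5)/k-.5,z) for p in pts])
src=np.array([[-55,85],[55,85],[55,-85],[-55,-85],[5,50],[0,0],[5,-50]],float)
pl=W([(330,30),(484,31),(486,261),(330,262),(414,73.5),(408,142),(414,211.5)],30)
print('plate',fit(src,pl),fit(src[:4],pl[:4])[:2])
fs=np.array([[-110,-87],[110,-87],[-110,87],[110,87],[-110,-130],[110,-130],[40,-130]],float)
px=[(241,240),(531,233),(239,17),(527,12),(246,295),(528,289),(440,290)]
fw=np.array([W([p],z)[0] for p,z in zip(px,[24,16,24,16,24,16,16])])
a,t,e=fit(fs,fw);print('fix',a,t,e)
print('plate in fix',infix(fit(src,pl)[1],a,t),fit(src,pl)[0]-a)
for q in(((580.8,-69.1),.06),):
    print(infix(fit(src,pl)[1],q[1],np.array(q[0])))
E
```

```text
plate (np.float64(0.049084689407822145), array([598.95, -87.47]), array([0.19, 0.55, 1.51, 1.02, 0.35, 0.38, 0.82])) (np.float64(0.04941399371690056), array([599.09, -87.49]))
fix 0.060103962456697385 [581.18 -67.89] [0.8  0.76 0.8  0.46 1.36 1.54 0.18]
plate in fix [[ 16.56 -20.6 ]] -0.01101927304887524
[[ 17.02 -19.42]]
```

```bash
cat >> plan.py <<'E'
F0=np.array([581,-68.5]);FA=.060
def F(x,y): return F0+[x*np.cos(FA)-y*np.sin(FA),x*np.sin(FA)+y*np.cos(FA)]
def Fi():
    o=get_obs();d=np.array(o['tool_pos'][:2])-F0;print('fix',np.round([d[0]*np.cos(FA)+d[1]*np.sin(FA),-d[0]*np.sin(FA)+d[1]*np.cos(FA)],1),np.round(o['tool_pos'][2],1))
E
python3 -c "
from plan import *
plan((*F(16.6,-143),60),1.631,45,0.2)"
```

```text
n 3 time 2.6 pos [ 598.9 -184.6  188. ] yaw [-3.141e+00  1.000e-03  1.617e+00]
[-0.86, 0.2, 4.27, -0.0, 0.0, -0.05, 0.2],
[-0.87, 0.2, 4.27, -0.0, 0.0, -0.05, 0.2],
[-0.86, 0.2, 4.27, -0.0, 0.0, -0.05, 0.2],
```

>>> jog_arm(series=[[[-0.9,0.2,4.2,0,0,-0.06,0.2],[-0.9,0.2,4.2,0,0,-0.06,0.2],[-0.9,0.2,4.2,0,0,-0.06,0.2],[0,0,0,0,0,0,0.2]]])

```text
time_s: 3.0
tool_pos: [607.2, -209.5, 59.9]
eef_rot: [3.14, 0.001, 1.636]
contact_force: [-1.2, 0.8, 0.4]
width: 0.602
```

```bash
python3 -c "
from plan import *
plan((*F(16.6,-141),27),1.631,20,0.2);Fi()"
```

```text
n 2 time 3.0 pos [ 607.2 -209.5   59.9] yaw [3.140e+00 1.000e-03 1.636e+00]
[0.07, -0.06, 1.64, 0.01, 0.01, 0.03, 0.2],
[0.07, -0.06, 1.65, 0.01, 0.01, 0.03, 0.2],
fix [  17.7 -142.3] 59.9
```

>>> jog_arm(series=[[[0.1,-0.05,1.65,0,0,0.05,0.2],[0.1,-0.05,1.6,0,0,0,0.2],[0,0,0,0,0,0,0.2]]])

```text
time_s: 3.3
tool_pos: [607.0, -205.2, 29.2]
eef_rot: [3.139, 0.001, 1.633]
contact_force: [-0.5, 0.5, 0.3]
width: 0.604
```

```bash
python3 - <<'E'
from h import *
im=save('side','s2.png')
cv2.imwrite('pics/s2z.png',cv2.resize(im[170:360,190:440,::-1],None,fx=3,fy=3,interpolation=2))
import plan;plan.Fi()
E
```

```text
fix [  18.4 -138.4] 30.3
```

View pics/s2z.png

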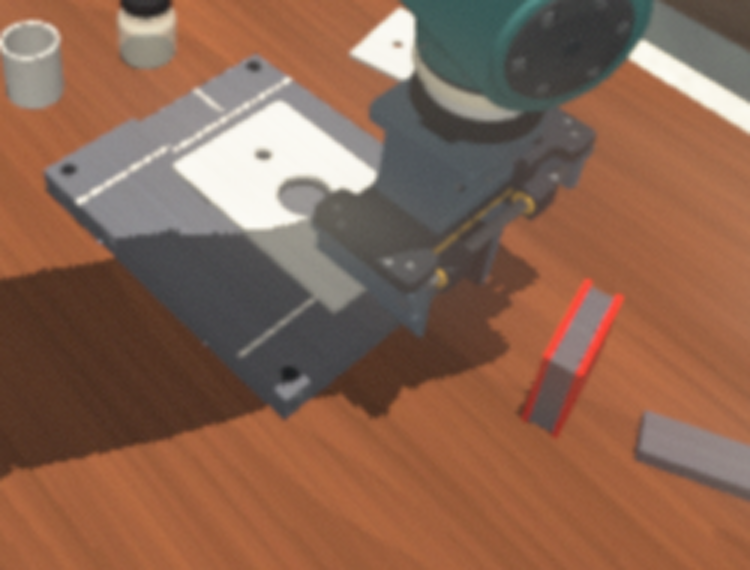

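>>> jog_arm(series=[[[0.4,0.1,0.4,0,0,0,0.2],[0.5,0,0,0,0,0,0.2],[0.5,0,0,0,0,0,0.2],[0.4,0,0,0,0,0,0.2],[0.3,0,0,0,0,0,0.2]]])

```text
time_s: 3.85
tool_pos: [610.0, -183.2, 30.7]
eef_rot: [3.132, 0.004, 1.633]
contact_force: [0.0, 0.6, 0.4]
width: 0.596
```

```bash
python3 - <<'E'
import plan;plan.Fi();plan.plan((*plan.F(18,-105),26),1.631,3,.2);print(plan.get_obs()['contact_force'])
E
```

```text
fix [  22.1 -116.2] 30.7
n 5 time 3.85 pos [ 610.  -183.2   30.7] yaw [3.132 0.004 1.633]
[0.22, -0.08, 0.09, 0.02, 0.01, 0.01, 0.2],
[0.23, -0.08, 0.09, 0.02, 0.01, 0.01, 0.2],
[0.22, -0.09, 0.1, 0.02, 0.01, 0.01, 0.2],
[0.23, -0.08, 0.09, 0.02, 0.01, 0.01, 0.2],
[0.22, -0.08, 0.09, 0.02, 0.01, 0.01, 0.2],
[0.01686717 0.55946529 0.35355758]
```

```bash
python3 - <<'E'
from h import *
im=save('side','s3.png')
cv2.imwrite('pics/s3z.png',cv2.resize(im[190:320,230:400,::-1],None,fx=4,fy=4,interpolation=2))
o=get_obs();print(o['tool_pos'],o['eef_rot'],o['contact_force'])
im=save('wrist','w3.png')
cv2.imwrite('pics/w3z.png',cv2.resize(im[:,:,::-1],(800,600),interpolation=2))
E
```

```text
[ 609.88421434 -182.78939562   30.56309917] [3.13252092 0.0040723  1.63348402] [0.10875511 0.92503223 0.88580528]
```

View pics/s3z.png

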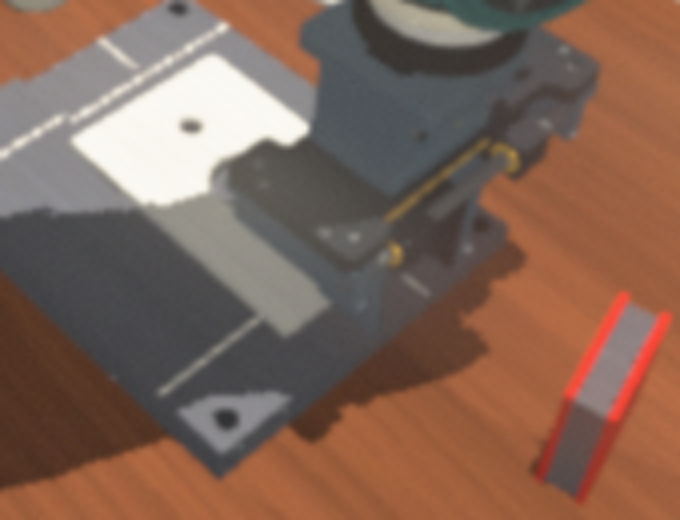

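View pics/w3z.png

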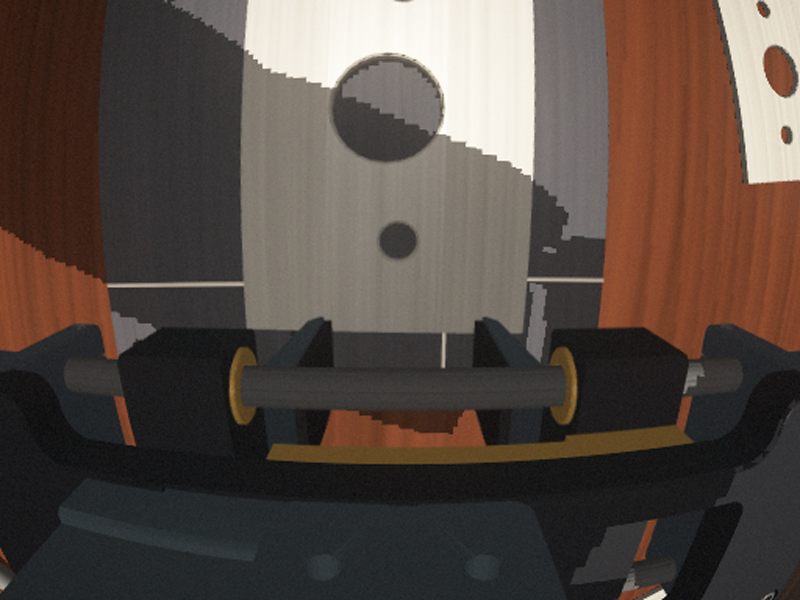

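```bash
python3 - <<'E'
from m import *
np.set_printoptions(suppress=True,precision=2)
o=get_obs();pose=dict(p=o['tool_pos'],r=o['eef_rot']);k=1.5625
W=lambda pts,z:np.array([wray(pose,(np.array(p)+.5)/k-.5,z) for p in pts])
t=np.array([581,-68.5]);a=.06
print('edge/hole/bore/corner',infix(W([(400,332),(398,240),(388,108),(245,330),(523,332)],30),a,t))
print('scribe',infix(W([(110,285)],24),a,t),infix(W([(603,281),(444,345)],16),a,t))
print('finger lead',infix(W([(320,320),(485,320)],30),a,t))
E
```

```text
edge/hole/bore/corner [[  21.37 -104.83]
 [  20.59  -69.46]
 [  16.88  -20.74]
 [ -40.38 -104.5 ]
 [  69.86 -105.16]]
scribe [[-107.79  -86.86]] [[ 109.27  -87.15]
 [  39.97 -115.13]]
finger lead [[  -9.43 -100.11]
 [  54.19 -100.12]]
```

>>> jog_arm(series=[[[-0.9,0.2,0,0.1,0,0,0.2],[-0.9,0.2,0,0,0,0,0.2],[-0.5,0.0,0,0,0,0,0.2],[0,0,0.5,0,0,0,0.2],[0,0,0,0,0,0,0.2]]])

```text
time_s: 4.45
tool_pos: [615.5, -208.3, 24.9]
eef_rot: [-3.141, 0.004, 1.632]
contact_force: [0.3, 0.3, 0.0]
width: 0.598
```

```bash
python3 - <<'E'
import plan;plan.Fi();plan.plan((*plan.F(18,-130),26),1.631,30,.2);print(plan.get_obs()['contact_force'])
E
```

```text
fix [  26.1 -141.7] 24.9
n 1 time 4.45 pos [ 615.5 -208.3   24.9] yaw [-3.141  0.004  1.632]
[1.17, -0.81, -0.12, -0.01, 0.04, 0.02, 0.2],
[0.33381664 0.28660538 0.01629804]
```

>>> jog_arm(series=[[[0.6,-0.4,0,0,0,0,0.2],[0.5,-0.3,0,0,0,0,0.2],[0,0,0,0,0,0,0.2]]])

```text
time_s: 4.75
tool_pos: [606.5, -196.5, 24.2]
eef_rot: [-3.14, 0.003, 1.632]
contact_force: [-0.5, -0.3, -0.0]
width: 0.605
```

```bash
python3 - <<'E'
import plan;plan.Fi();plan.plan((*plan.F(18,-105),26),1.631,30,.2);print(plan.get_obs()['contact_force'])
E
```

```text
fix [  17.8 -129.3] 24.2
n 1 time 4.75 pos [ 606.5 -196.5   24.2] yaw [-3.140e+00  3.000e-03  1.632e+00]
[2.43, 0.03, -0.19, -0.02, 0.04, 0.01, 0.2],
[-0.50336877 -0.28215663 -0.01182398]
```

>>> jog_arm(series=[[[0.4,0.2,-0.15,0,0,0,0.2],[0.4,0,0,0,0,0,0.2],[0.4,0,0,0,0,0,0.2],[0,0,0,0,0,0,0.2]]])

```text
time_s: 5.15
tool_pos: [608.5, -183.3, 26.4]
eef_rot: [-3.141, 0.004, 1.633]
contact_force: [-0.8, -0.6, -1.0]
width: 0.606
```

```bash
python3 - <<'E'
import plan;plan.Fi();plan.plan((*plan.F(18,-105),26),1.631,30,.2);print(plan.get_obs()['contact_force'])
E
```

```text
fix [  20.6 -116.2] 26.4
n 1 time 5.15 pos [ 608.5 -183.3   26.4] yaw [-3.141  0.004  1.633]
[1.13, -0.26, 0.03, -0.0, 0.05, 0.03, 0.2],
[-0.79313464 -0.55363839 -1.03955659]
```

>>> jog_arm(series=[[[0.35,-0.1,0,0,0,0,0.2],[0.35,-0.1,0,0,0,0,0.2],[0.2,0,0,0,0,0,0.2],[0,0,0,0,0,0,0.2]]])

```text
time_s: 5.55
tool_pos: [606.1, -174.0, 26.5]
eef_rot: [3.141, 0.005, 1.634]
contact_force: [0.9, -1.3, -1.0]
width: 0.598
```

```bash
python3 - <<'E'
import plan;plan.Fi()
from h import *
o=get_obs();im=save('wrist','w4.png');np.savez('w4.npz',p=o['tool_pos'],r=o['eef_rot'])
cv2.imwrite('pics/w4z.png',cv2.resize(im[:,:,::-1],(800,600),interpolation=2));print(o['contact_force'])
E
```

```text
fix [  18.8 -106.8] 26.5
[ 0.87554045 -1.32063852 -1.03723581]
```

View pics/w4z.png

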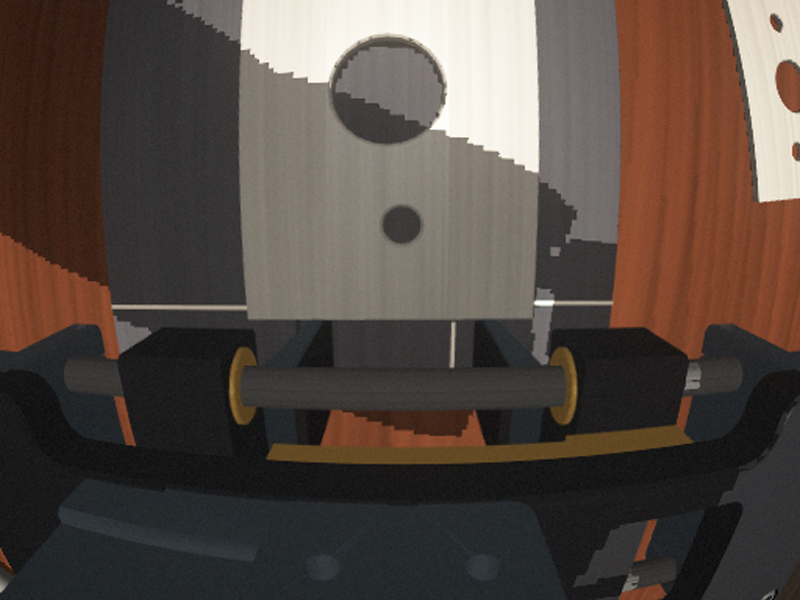

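```bash
python3 - <<'E'
from m import *
np.set_printoptions(suppress=True,precision=2)
pose=np.load('w4.npz');k=1.5625
W=lambda pts,z:np.array([wray(pose,(np.array(p)+.5)/k-.5,z) for p in pts])
t=np.array([581,-68.5]);a=.06
print('hole/bore/corner',infix(W([(402,224),(388,90),(247,321),(535,320)],30),a,t))
print('scribe',infix(W([(112,307)],24),a,t),infix(W([(613,302),(454,345)],16),a,t))
E
```

```text
hole/bore/corner [[ 18.84 -54.03]
 [ 13.75  -5.56]
 [-41.13 -90.54]
 [ 69.9  -89.76]]
scribe [[-109.4   -87.06]] [[ 109.62  -86.13]
 [  40.41 -104.52]]
```

>>> jog_arm(series=[[[0.25,0,0,0,0,0,0.2],[0.25,0,0,0,0,0,0.2],[0,0,0,0,0,0,0.2]]])

```text
time_s: 5.9
tool_pos: [605.8, -169.0, 26.5]
eef_rot: [3.141, 0.005, 1.633]
contact_force: [0.6, -2.0, -0.9]
width: 0.6
```

```bash
cat > look.py <<'E'
import sys,plan;plan.Fi()
from h import *
n=sys.argv[1]
o=get_obs();im=save('wrist',n+'.png');np.savez(n+'.npz',p=o['tool_pos'],r=o['eef_rot'])
cv2.imwrite('pics/'+n+'z.png',cv2.resize(im[:,:,::-1],(800,600),interpolation=2));print(o['contact_force'])
E
python3 look.py w5
```

```text
fix [  18.7 -101.8] 26.5
[ 0.64074809 -2.00731992 -0.9288648 ]
```

View pics/w5z.png

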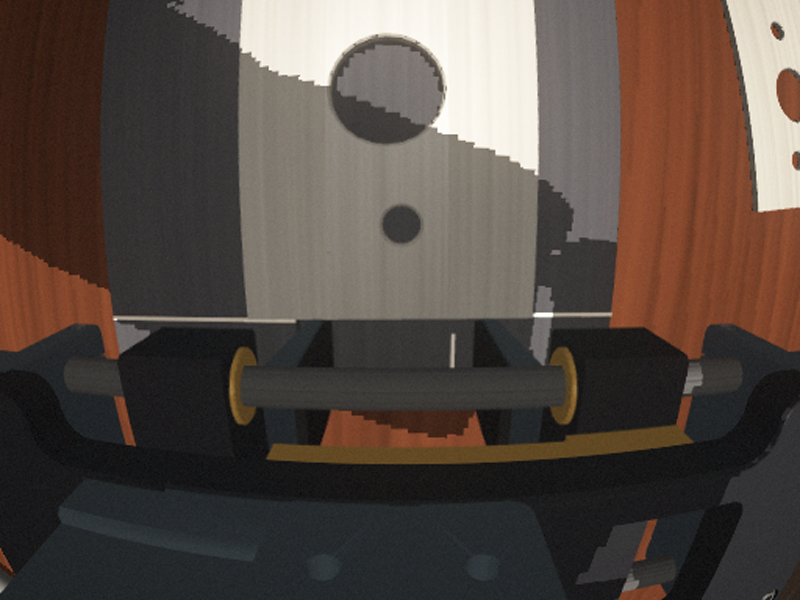

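>>> jog_arm(series=[[[-0.8,0,0,0,0,0,0.2],[-1.2,0,0,0,0,0,0.2],[0,0,-3.5,0,0,0,1],[0,0,-4,0,0,1,1],[0,0,-3.5,0,0,1,1],[0,0,-3,0,0,1,1]]])

```text
time_s: 6.55
tool_pos: [603.8, -191.8, 166.0]
eef_rot: [-3.133, 0.002, 1.362]
contact_force: [0.4, -0.8, -0.6]
width: 0.92
```

```bash
python3 -c "
from plan import *
plan((*F(-90,0),170),.06,45,1);Fi()"
```

```text
n 15 time 6.55 pos [ 603.8 -191.8  166. ] yaw [-3.133e+00  2.000e-03  1.362e+00]
[0.61, -0.9, -0.02, -0.0, 0.01, 0.99, 1],
[0.54, -0.94, -0.02, -0.0, 0.01, 0.99, 1],
[0.45, -0.99, -0.02, -0.0, 0.01, 0.99, 1],
[0.36, -1.03, -0.02, -0.0, 0.01, 0.99, 1],
[0.27, -1.05, -0.01, -0.0, 0.01, 0.99, 1],
[0.18, -1.07, -0.02, -0.0, 0.01, 0.99, 1],
[0.09, -1.09, -0.02, -0.0, 0.01, 0.99, 1],
[-0.0, -1.08, -0.02, -0.0, 0.01, 0.99, 1],
fix [  15.4 -124.4] 166.0
```

>>> jog_arm(series=[[[0.6,-0.9,0,0,0,1,1],[0.5,-0.9,0,0,0,1,1],[0.4,-1,0,0,0,1,1],[0.35,-1,0,0,0,1,1],[0.3,-1,0,0,0,1,1],[0.2,-1,0,0,0,1,1],[0.1,-1,0,0,0,1,1],[0,-1,0,0,0,1,1]]])

```text
time_s: 7.35
tool_pos: [548.7, -136.9, 173.0]
eef_rot: [3.141, 0.002, 0.629]
contact_force: [-0.5, 0.7, 0.9]
width: 1.0
```

```bash
python3 -c "
from plan import *
plan((*F(-90,0),170),.06,45,1);Fi()"
```

```text
n 7 time 7.35 pos [ 548.7 -136.9  173. ] yaw [3.141e+00 2.000e-03 6.290e-01]
[-0.14, -1.21, 0.04, 0.0, 0.0, 0.93, 1],
[-0.23, -1.2, 0.04, 0.0, 0.0, 0.93, 1],
[-0.33, -1.17, 0.05, 0.0, 0.0, 0.93, 1],
[-0.42, -1.14, 0.04, 0.0, 0.0, 0.93, 1],
[-0.52, -1.11, 0.04, 0.0, 0.0, 0.93, 1],
[-0.6, -1.06, 0.04, 0.0, 0.0, 0.93, 1],
[-0.69, -1.0, 0.04, 0.0, 0.0, 0.93, 1],
fix [-36.4 -66.3] 173.0
```

>>> jog_arm(series=[[[-0.1,-1.2,0,0,0,0.93,1],[-0.2,-1.2,0,0,0,0.93,1],[-0.3,-1.2,0,0,0,0.93,1],[-0.4,-1.1,0,0,0,0.93,1],[-0.5,-1.1,0,0,0,0.93,1],[-0.6,-1.1,0,0,0,0.93,1],[-0.7,-1,0,0,0,0.9,1],[0,0,0,0,0,0,1]]])

```text
time_s: 8.15
tool_pos: [490.4, -75.3, 173.5]
eef_rot: [3.141, 0.002, 0.033]
contact_force: [-0.3, 0.1, 0.5]
width: 1.001
```

```bash
python3 look.py w6;  python3 -c "
from plan import *
plan((*F(-77,0),60),.06,45,1)"
```

```text
fix [-90.9  -1.4] 173.5
[-0.31310558  0.13149887  0.54605945]
n 3 time 8.2 pos [491.1 -75.8 173.7] yaw [3.141e+00 2.000e-03 3.500e-02]
[0.45, -0.07, 3.79, 0.0, 0.01, -0.09, 1],
[0.44, -0.08, 3.79, 0.0, 0.01, -0.09, 1],
[0.44, -0.06, 3.79, 0.0, 0.01, -0.09, 1],
```

View pics/w6z.png

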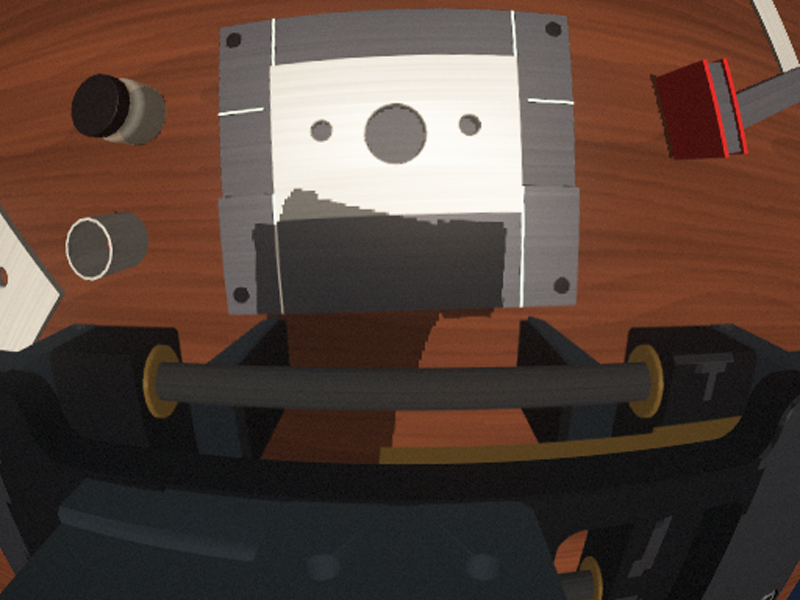

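```bash
cat > meas.py <<'E'
from m import *
np.set_printoptions(suppress=True,precision=2)
def go(n,fix,pl,zp=30):
    pose=np.load(n+'.npz');k=1.5625
    W=lambda p,z:wray(pose,(np.array(p)+.5)/k-.5,z)
    fs=np.array([f[:2] for f in fix],float);fw=np.array([W(f[3],f[2]) for f in fix])
    a,t,e=fit(fs,fw);print('fix',a,t,e)
    src=np.array([p[:2] for p in pl],float);w=np.array([W(p[2],zp) for p in pl])
    b,u,e=fit(src,w);print('plate in fix',infix(u,a,t),b-a,e)
    return a,t
E
python3 - <<'E'
from meas import *
fix=[(110,130,16,(221,27)),(110,-130,16,(566,16)),(-110,-130,24,(577,304)),(-110,130,24,(229,313)),
(110,87,16,(273,20)),(110,-87,16,(513,12)),(-110,-87,24,(521,305)),(-110,87,24,(282,312)),(40,130,16,(220,114)),(40,-130,16,(573,103))]
pl=[(55,85,(270,66)),(55,-85,(517,55)),(-55,-85,(522,211)),(-55,85,(276,223)),(5,50,(321,131)),(5,-50,(469,125)),(0,0,(395,134))]
go('w6',fix,pl)
E
```

```text
fix 0.06169287348008166 [579.74 -69.26] [1.53 1.96 1.01 1.71 1.69 1.58 1.56 1.39 1.22 0.96]
plate in fix [[13.21  0.6 ]] 0.011958660979195741 [0.8  0.7  0.66 0.74 0.11 0.65 0.4 ]
```

>>> jog_arm(series=[[[0.4,-0.1,3.8,0,0,-0.1,1],[0.4,-0.1,3.8,0,0,-0.1,1],[0.4,-0.1,3.8,0,0,-0.1,1],[0,0,0,0,0,0,1]]])

```text
time_s: 8.6
tool_pos: [507.7, -75.7, 58.5]
eef_rot: [3.139, -0.005, 0.071]
contact_force: [-1.2, -0.6, 0.6]
width: 1.0
```

```bash
python3 -c "
from plan import *
plan((*F(-78,0),28),.06,45,1);Fi()"
```

```text
n 1 time 8.6 pos [507.7 -75.7  58.5] yaw [ 3.139 -0.005  0.071]
[-0.45, -0.29, 3.05, 0.03, -0.05, 0.13, 1],
fix [-73.6  -2.8] 58.5
```

>>> jog_arm(series=[[[-0.4,-0.3,1.5,0.03,-0.06,0.12,1],[0,0,1.3,0,0,0,1],[0,0,0,0,0,0,1]]])

```text
time_s: 8.9
tool_pos: [505.8, -74.9, 32.2]
eef_rot: [-3.142, -0.001, 0.063]
contact_force: [-0.2, 0.0, 0.6]
width: 0.999
```

```bash
python3 -c "
from plan import *
plan((*F(-78,0),27),.06,45,1);Fi();print(get_obs()['contact_force'])"
```

```text
n 1 time 8.9 pos [505.8 -74.9  32.2] yaw [-3.142e+00 -1.000e-03  6.300e-02]
[-0.26, -0.19, 0.52, -0.0, -0.01, 0.04, 1],
fix [-75.4  -1.9] 32.2
[-0.19308924  0.01271404  0.64489365]
```

>>> jog_arm(series=[[[0,-0.2,0.5,0,0,0,1],[0,0,0,0,0,0,1]]])

```text
time_s: 9.1
tool_pos: [507.3, -73.5, 29.0]
eef_rot: [3.141, -0.004, 0.064]
contact_force: [-0.1, -0.5, 0.3]
width: 1.002
```

```bash
python3 -c "
from plan import *
plan((*F(-62,0),27),.06,45,1);Fi();print(get_obs()['contact_force'])"
```

```text
n 1 time 9.1 pos [507.3 -73.5  29. ] yaw [ 3.141 -0.004  0.064]
[1.19, -0.05, 0.2, 0.01, -0.04, 0.05, 1],
fix [-73.9  -0.6] 29.0
[-0.0603006  -0.49400247  0.33394071]
```

>>> jog_arm(series=[[[0,0,0.25,0,0,0.05,1],[0.4,0,0,0,0,0,1],[0.4,0,0,0,0,0,1],[0,0,0,0,0,0,1]]])

```text
time_s: 9.5
tool_pos: [517.6, -73.2, 28.3]
eef_rot: [3.14, -0.007, 0.06]
contact_force: [-0.7, -0.9, 0.6]
width: 0.999
```

```bash
python3 -c "
from plan import *
plan((*F(-62,0),27),.06,45,1);Fi();print(get_obs()['contact_force'])"
```

```text
n 1 time 9.5 pos [517.6 -73.2  28.3] yaw [ 3.14  -0.007  0.06 ]
[0.16, -0.09, 0.13, 0.02, -0.08, -0.0, 1],
fix [-63.6  -0.9] 28.3
[-0.67830001 -0.93094498  0.62636264]
```

>>> jog_arm(series=[[[0,-0.05,0.25,0,-0.08,0,1],[0,0,0,0,0,0,1]]])

```text
time_s: 9.7
tool_pos: [517.8, -72.7, 25.8]
eef_rot: [3.14, 0.001, 0.06]
contact_force: [0.4, -0.5, 0.5]
width: 0.995
```

```bash
python3 -c "
from plan import *
plan((*F(-46,0),27),.06,4,1);Fi();print(get_obs()['contact_force'])"
```

```text
n 5 time 9.7 pos [517.8 -72.7  25.8] yaw [3.14e+00 1.00e-03 6.00e-02]
[0.35, -0.01, -0.03, 0.0, 0.0, 0.0, 1],
[0.35, -0.0, -0.02, 0.0, 0.0, 0.0, 1],
[0.34, -0.01, -0.03, 0.0, 0.0, 0.0, 1],
[0.35, -0.01, -0.02, 0.0, 0.0, 0.0, 1],
[0.35, -0.01, -0.03, 0.0, 0.0, 0.0, 1],
fix [-63.4  -0.4] 25.8
[ 0.42836712 -0.5380598   0.49978697]
```

>>> jog_arm(series=[[[0.35,0,-0.03,0,0,0,1],[0.35,0,-0.02,0,0,0,1],[0.35,0,-0.02,0,0,0,1],[0.3,0,-0.02,0,0,0,1],[0,0,0,0,0,0,1]]])

```text
time_s: 10.2
tool_pos: [528.1, -71.4, 25.6]
eef_rot: [-3.141, 0.01, 0.06]
contact_force: [0.3, -0.4, 0.7]
width: 0.999
```

```bash
python3 look.py w7
```

```text
fix [-53.    0.3] 25.6
[ 0.33923059 -0.39354078  0.67014699]
```

View pics/w7z.png

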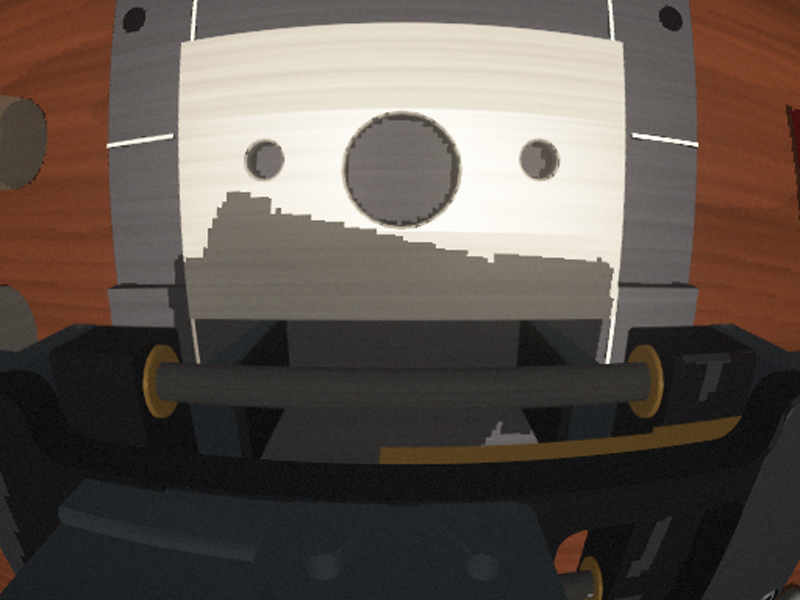

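```bash
python3 - <<'E'
from meas import *
fix=[(40,130,16,(107,146)),(40,-130,16,(698,146)),(-23,130,24,(108,290)),(-23,-130,24,(697,290)),(73,87,16,(194,40)),(73,-87,16,(612,40))]
fix=fix[:4]
pl=[(55,85,(180,42)),(55,-85,(623,42)),(-55,-85,(608,319)),(-55,85,(190,320)),(5,50,(264,160)),(5,-50,(539,160)),(0,0,(402,170))]
go('w7',fix,pl)
pose=np.load('w7.npz');W=lambda p,z:wray(pose,(np.array(p)+.5)/1.5625-.5,z)
print([infix(W(p,16),.06,np.array([581,-68.5])) for p in((194,30),(612,30),(107,146),(698,146))])
E
```

```text
fix 0.06038164183593299 [579.11 -68.72] [0.46 0.47 1.22 1.21]
plate in fix [[21.    0.75]] -0.0023716460514794785 [0.28 0.13 2.67 1.19 0.79 0.18 0.55]
[array([[83.66, 86.19]]), array([[ 83.83, -86.77]]), array([[ 38.08, 129.45]]), array([[  38.2 , -129.62]])]
```

>>> jog_arm(series=[[[0.35,0.05,-0.03,0,-0.1,0,1],[0.35,0,-0.03,0,0,0,1],[0.25,0,-0.02,0,0,0,1],[0,0,0,0,0,0,1]]])

```text
time_s: 10.65
tool_pos: [534.9, -70.9, 25.6]
eef_rot: [-3.14, 0.027, 0.061]
contact_force: [-0.5, -1.0, 0.6]
width: 1.001
```

```bash
python3 look.py w8
```

```text
fix [-46.2   0.3] 25.6
[-0.49017876 -0.96697091  0.57201632]
```

View pics/w8z.png

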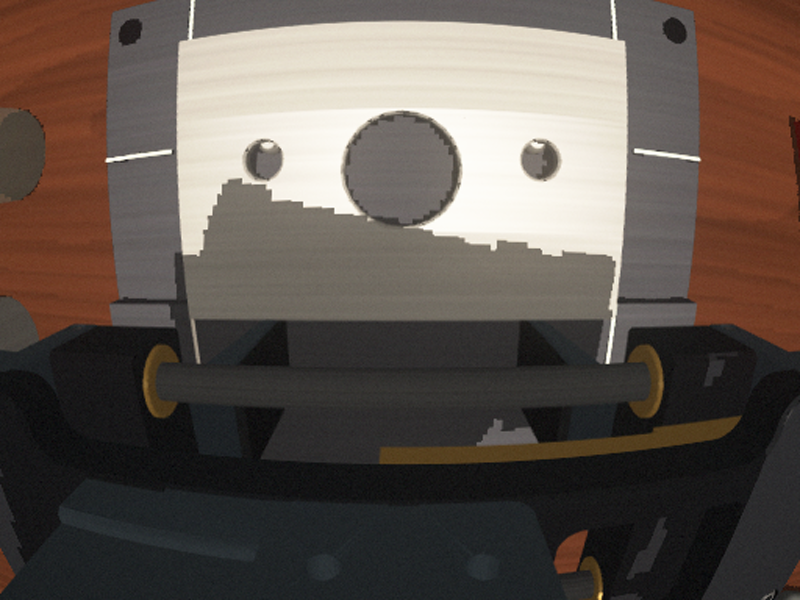

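>>> jog_arm(series=[[[0.25,0,-0.05,0,0.3,0,1],[0.25,0,0,0,0,0,1],[0.1,0,0,0,0,0,1],[0,0,0,0,0,0,1]]])

```text
time_s: 11.1
tool_pos: [542.0, -70.6, 26.0]
eef_rot: [-3.14, -0.003, 0.06]
contact_force: [-0.7, 0.8, 0.1]
width: 1.002
```

```bash
python3 look.py w9
```

```text
fix [-39.1   0.2] 26.0
[-0.70937188  0.75939152  0.08535997]
```

View pics/w9z.png

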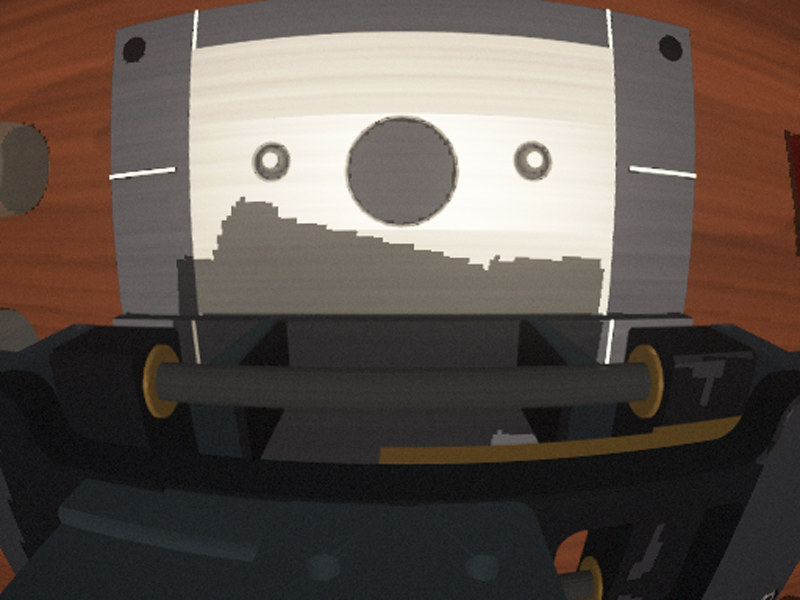

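>>> jog_arm(series=[[[-0.5,0,-0.1,0,0,0,1],[-1,0,-0.5,0,0,0,1],[-0.5,0,-3,0,0,0,1],[-0.5,0,-4,0,0,0,1],[-0.5,0,-4,0,0,0,1],[-0.5,0,-3,0,0,0,1],[0,0,0,0,0,0,1]]])

```text
time_s: 11.85
tool_pos: [500.7, -72.9, 177.4]
eef_rot: [-3.14, -0.001, 0.06]
contact_force: [1.5, 0.3, -0.7]
width: 1.0
```

```bash
python3 look.py w10; python3 - <<'E'
from h import *
im=save('side','s10.png')
cv2.imwrite('pics/s10z.png',cv2.resize(im[170:320,190:400,::-1],None,fx=3.8,fy=3.8,interpolation=2))
E
```

```text
fix [-80.4   0.4] 177.4
[ 1.53489169  0.33355218 -0.65447739]
```

View pics/w10z.png

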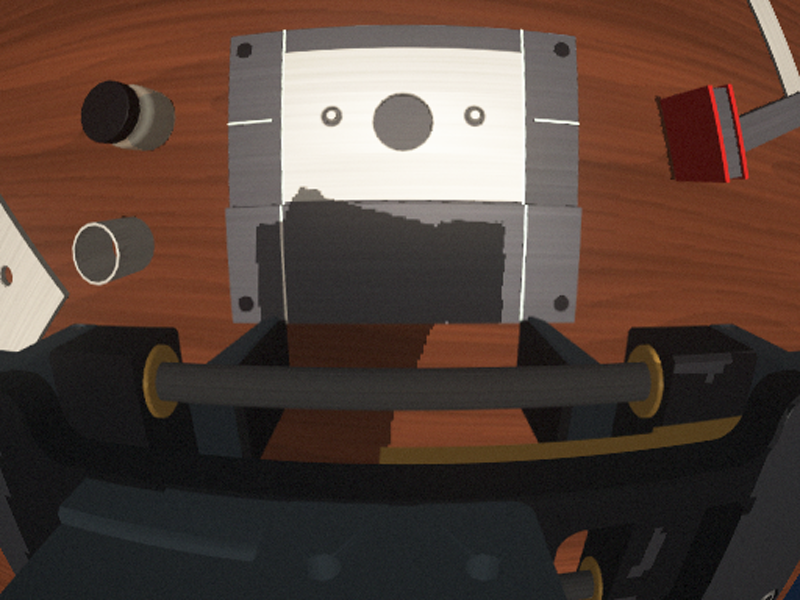

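View pics/s10z.png

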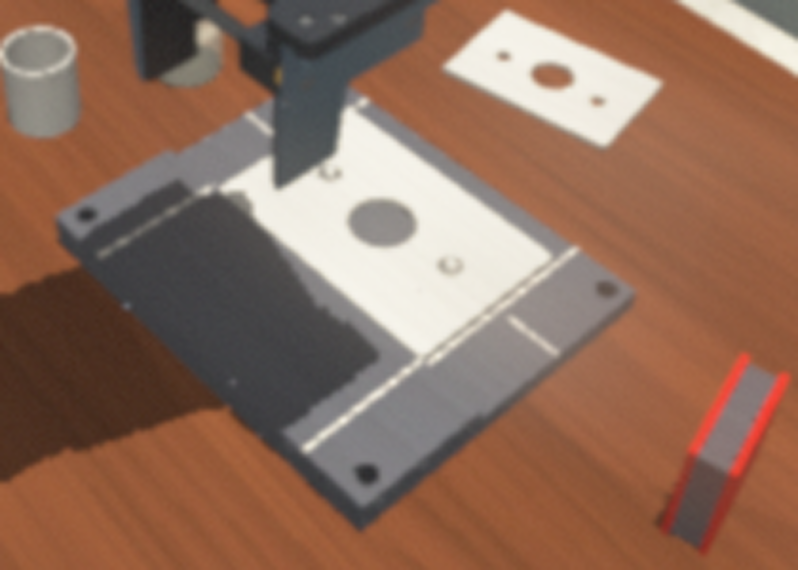

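```bash
python3 - <<'E'
from meas import *
fix=[(110,130,16,(231,38)),(110,-130,16,(575,38)),(-110,-130,24,(576,322)),(-110,130,24,(234,322)),(40,130,16,(228,123)),(40,-130,16,(579,124))]
pl=[(55,85,(285,50)),(55,-85,(522,50)),(-55,-85,(521,201)),(-55,85,(286,201)),(5,50,(331.5,116.5)),(5,-50,(474.5,116.5)),(0,0,(403,122))]
for z in(22,30):go('w10',fix,pl,z)
pose=np.load('w7.npz');W=lambda p,z:wray(pose,(np.array(p)+.5)/1.5625-.5,z)
d=lambda n,p,q,z:np.linalg.norm(wray(np.load(n+'.npz'),(np.array(p)+.5)/1.5625-.5,z)-wray(np.load(n+'.npz'),(np.array(q)+.5)/1.5625-.5,z))
print(d('w7',(264,160),(539,160),30),[d('w9',(271,161),(533,161),z) for z in(22,30)])
E
```

```text
fix 0.06238507044724249 [579.1  -69.44] [1.53 2.53 1.17 1.64 1.1  0.69]
plate in fix [[35.26  0.43]] -0.0017812459134223385 [1.42 1.36 1.42 1.7  0.88 0.99 0.87]
fix 0.06238507044724249 [579.1  -69.44] [1.53 2.53 1.17 1.64 1.1  0.69]
plate in fix [[34.03  0.43]] -0.0017812459134221859 [2.59 2.26 3.73 3.99 1.54 1.9  0.81]
99.09179479184796 [np.float64(99.566175169376), np.float64(94.99285078076151)]
```

Plate at fixture (35.3, 0.4) mm, yaw -0.002 rad; hole spacing matches the seated height of 22 mm. The hand is clear and still.

```bash
python3 -c "
from bench import hand_in;print(hand_in())"
```

```text
the job is handed in; nothing more can be done
None
```

The flange plate is seated: both locating pins show centred in its two small holes, and it lies down on the bed.

**How it was done:** I pushed the plate about 20 mm sideways (+y) with two fingertips on its −y edge. Then, with the hand turned a quarter turn and open, I pushed it about 22 mm along x from its near edge until it dropped over the pins. The hand then backed off and rose to about 177 mm.

**Last checks:**
- **Position:** the plate measured at fixture (35.3, 0.4) mm, against a seat of (35, 0), and 0.002 rad askew. The fit left residuals of 1–2.5 mm, in line with the camera calibration and my hand-picked points.
- **Height:** the hole spacing came out at 99.6 mm when I assumed the seated top height of 22 mm. At 30 mm it came out at 95 mm, so the plate is down.
- **Bystanders:** the last wrist view shows the stub, magnet and jar standing. I did not measure their positions, but the hand was never brought near them.
- **Contact:** every force reading I took was under about 3 N. Time used was about 12 s of the 58 s.

**One pass went wrong:** on the first sideways approach the fingertips rode slightly too high, about 30.6 mm, and passed over the plate's edge. The plate did not move and there was no noticeable force, so I backed off, lowered the hand and repeated the push.

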